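# Clear the bridge bar, draw the arbor and hold it leaning over the tray to drip

## Robot

A 7-joint arm with a two-finger parallel gripper is mounted at the origin on the work surface. World frame = base frame: x ahead of the robot, y to its left, z up, the work surface at z = 0. Lengths are in m, angles in rad, forces in N, time in s.
With the tool pointing down it reaches from about 0.35 to 0.775 m from the base axis. Payload 3.1 kg.
Tool frame: the origin (TCP) lies on the centre line of the jaws, within the pads' length; the fingertips stand tcp_to_tips ahead of it and the grasp point (between the pads) lies 2 mm behind it (tcp_to_tips is the distance from the TCP to the fingertips, in m); z points along the fingers, y is the line along which they close (so a half turn about z gives the same grasp; the last joint's range is limited). The gripper opens to 85 mm and grips with 20 to 120 N. Pads are 22 mm wide; open, the fingers measure 114 mm over their backs; the gripper's body (76 mm by 85 mm) begins 54 mm behind the grasp point. The pads swing forward as they close: fully open they stand 13 mm farther back than shut.
Start: joints at [-1.244, 0.311, 0.014, 1.512, -0.004, 1.319, -0.027], TCP at [0.198, 0.513, 0.222] pointing down, gripper open.
Joint ranges: [-2.7, 2.7], [-0.3, 1.91], [-1.27, 1.3], [0.12, 2.57], [-1.44, 4.58], [0.2, 2.03], [-3.05, 3.05]. Speed limits (rad/s): [2.79, 2.79, 3.14, 3.14, 3.14, 3.14, 3.14].

## Interface

Orientations are given as a 3x3 rotation matrix whose columns are the frame's x, y, z axes.
In Python, from station import * gives the robot as it stands. The module is installed in compiled form; this text tells all that it offers.
- The arm moves only by the tool jog_arm, never from a script. Its argument "series" is a list of rows, each an object with "dp": the shift along the tool's x, y, z in mm, a list of three; "twist": the turn, a rotation vector about the tool's x, y, z in degrees, a list of three; "grip": the finger opening in mm, from 0 to 85.4. In form: [{"dp": [tx, ty, tz], "twist": [wx, wy, wz], "grip": grip}, ...]. A call has 1 to 12 rows; each row is the pose to reach, as a shift and turn from the pose commanded when the call began, along the tool's axes at that moment; what a row does not reach only later rows make up. A row lasts 1/10 s, in which the tool goes at most 50 mm and 8.59 degrees, less where a joint would pass 70% of its speed; a pose out of reach is approached as far as the arm can. A call with a gripper value outside its range is refused whole. The fingers move at their own pace and stop on an object; "squeeze" is the grip in N (left out, the last holds). Time passes only in rows, so rows that repeat a pose let the fingers close. It gives the time, the measured TCP pose, the force, the opening and the grip force at its end, in the units of the state.
- get_state(): the state, without advancing time (a new reading comes with each control period).
- grab_frame(name): name is "scene" or "top" or "wrist"; returns a dict with "img" (420x560x3 uint8, blue, green, red), "fx", "fy", "cx", "cy" (pixels), "eye" and "attitude" of the camera in the world; the wrist camera has in their place "mount" (4x4, takes a point from camera to tool coordinates, whose origin is the TCP and whose axes are the flange's). Camera axes: x right, y down, z forward; pixel columns grow to the right and rows downward; lengths in m; the calibration is good to about 2 mm. A picture is of the moment at which its call begins: read the wrist's pose just before it. There is no depth.
- close_job(): hands the job in; it is judged then, once.
The state is a dict: "time": time; "qpos": joint angles; "qd": joint speeds; "effort": joint torques, N m; "ee_pos": TCP position; "eef_rot": TCP orientation; "ft_force": force on the tool from outside, world axes, zero at the start; "ft_torque": the same for the moment, N m; "finger_gap": finger opening in m; "grip_force": force on a finger pad.
Only numpy, scipy, OpenCV 4.12 (cv2) and the standard library are available. Lean on these libraries where they do the work, as an engineer would, in place of code of your own. Each camera call takes 0.05 s, during which the arm holds its last target. There are 200 camera calls.

## Task

Lift the bridge bar off the arbor holder and set it down, without dropping it, flat on its base inside the steel tray. Then draw the arbor up out of its bore and lean it over by about 45 degrees, foot end down, so that it can drip off, with its foot over the tray and at least 10 cm above the bench. Finish while holding it there, at rest, and leave everything else on the bench where it is.

Things in the scene. Friction and masses are not known exactly. Their poses are not given: they have to be found in the camera images.
- bridge_grip (a point): Bridge bar, loose, aluminium, 0.2 kg: bar 190 (its x) x 22 (y) x 14 mm thick, with a grip lug 50 (x) x 22 (y) x 28 mm high on the middle of its top, 42 mm high in all. Point: centre of the lug, 28 mm above the bar's underside; z up. It rests in open-topped saddles on the holder's two posts, over the arbor, underside 155 mm above the bench; it only needs lifting.
- arbor_grip (a point): Arbor, loose, round, steel, 0.3 kg: foot 16 mm across, 50 long; above it a collar 40 across, 8 thick; then a plain shank 24 across, 55 long. Point: middle of the shank, on the axis, 85.5 mm from the foot's end, 27.5 mm below the shank's top; z along the axis, foot to shank. Stands upright in the holder's bore, collar on the block, its top 133 mm above the bench, 22 mm under the bridge bar.
- arbor_foot (a point): The free end of the same arbor's foot, on the axis; at the start 50 mm down in the bore.
- holder: Arbor holder, fixed: base plate 210 (x) x 80 (y) x 12 mm; amid it a block 70 x 70 mm, top 70 mm above the bench, with an upright bore 19 mm across, 58 deep; on its x axis, 75 mm each side of the bore, an 18 mm post with a saddle 24 (x) x 36 mm (y), up to 167 mm above the bench. Origin on the bench under the bore, z up. Left or right of the robot's centre line.
- tray: Open shallow steel tray, fixed, 260 mm (x) by 180 mm (y), 30 mm high, walls and floor 4 to 5 mm thick, empty. Origin on the bench under its centre, z up. On the other side from the holder.
- plug: Short two-step steel plug standing on the bench, 34 mm foot, 60 mm tall (a bystander: leave it alone); origin at the centre of its underside
- nut: Round steel collar nut lying on the bench, 28 mm across, 14 mm high (a bystander: leave it alone); origin at the centre of its underside
- wrench: Steel wrench lying at the right side (a bystander: leave it alone); origin at the centre of its underside
- oiler: White plastic bottle with a black cap, 60 mm across, 150 mm tall, at the right side (a bystander: leave it alone); origin at the centre of its underside
- cup: Open steel cup, 70 mm across, 75 mm tall, at the left side (a bystander: leave it alone); origin at the centre of its underside
Mind the look-alikes: they are no part of the job. What is meant by the part that bears bridge_grip is not purple, and is the smaller of those in its own colour.

How it is judged:
By the outcome, as a careful person would: the job done as asked, in the order asked, and still so for the second after the job is handed in, while the arm keeps its last pose, push and grip.
It also fails if it takes over 54 s, if anything falls off the work surface, if the arm or the gripper's body presses on something with over 40 N, if the wrist force passes 120 N, or if a joint passes its speed limit or range.

## Working session

There is one attempt and no reset: what is moved stays moved. The work goes in short steps, Python scripts to look and compute and a tool call to move; the robot and the scene stay as the last step left them, time stands still between calls to the robot, and variables do not carry over. Pictures are saved under pics/ and viewed, at most 10 in all, crops included, and the job is handed in when it is done.

Besides the shell and the picture viewer there is one more tool, called after ">>>" as name([rows], argument=value, ...), one row to a line, values as JSON. jog_arm: Moves the arm, as the interface text tells. Its arguments: {"type":"object","properties":{"series":{"type":"array","items":{"type":"object","properties":{"dp":{"type":"array","items":{"type":"number"}},"twist":{"type":"array","items":{"type":"number"}},"grip":{"type":"number"}}}},"squeeze":{"type":"number"}},"required":["series"]}

```bash
mkdir -p pics
python3 - <<'E'
from station import *
import cv2,numpy as np
s=get_state(); print({k:np.round(v,3).tolist() for k,v in s.items()})
for n in ["scene","top"]:
    f=grab_frame(n); cv2.imwrite(f"pics/{n}0.png",f["img"]); print(n,f["fx"],f["cx"],f["cy"],f["eye"],f["attitude"])
E
```

```text
{'time': 0.0, 'qpos': [-1.244, 0.312, 0.014, 1.513, -0.004, 1.319, -0.027], 'qd': [0.001, 0.001, -0.0, 0.0, -0.0, 0.0, -0.002], 'effort': [0.0, -37.992, 0.146, -23.059, 0.012, 0.014, -0.0], 'ee_pos': [0.198, 0.512, 0.221], 'eef_rot': [[-0.933, 0.36, -0.001], [0.36, 0.933, -0.002], [-0.0, -0.002, -1.0]], 'ft_force': [-0.474, -0.443, 0.011], 'ft_torque': [-0.058, 0.007, -0.001], 'grip_force': 0.0, 'finger_gap': 0.085}
scene 392.02861111072025 278.1569648975318 220.387923942932 [1.14628546 0.37306034 1.0334094 ] [[-0.41431274  0.68919109 -0.59444142]
 [ 0.91003317  0.3039497  -0.28187624]
 [-0.0135863  -0.65774632 -0.75311698]]
top 531.782702189745 285.26084576283176 207.15106651944288 [0.07134347 0.06140411 1.69160623] [[-0.03975459 -0.97233296  0.23019163]
 [-0.99920883  0.03842289 -0.01026664]
 [ 0.00113796 -0.23041766 -0.97309116]]
```

View pics/scene0.png

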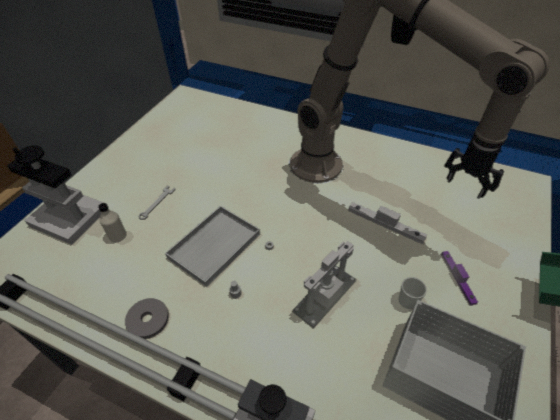

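View pics/top0.png

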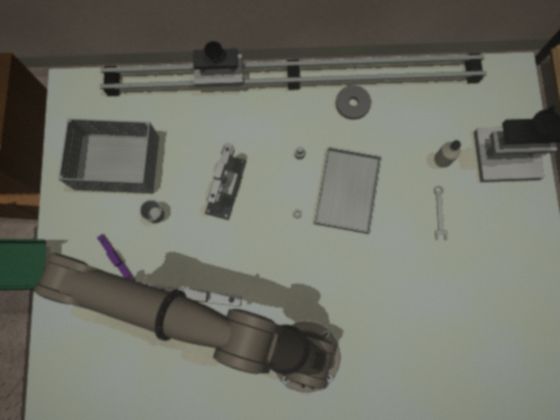

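Candidates for the bar are the grey bar on the holder (scene 328,262; top 224,175), a bigger grey bar on the bench (scene 388,220) and a purple one (458,275). The one on the holder fits: not purple, and the smaller of the greys. The tray is at top (348,190), and the holder base is at about (225,187). I'll confirm with an enlarged crop.

```bash
cat > h.py <<'E'
import numpy as np,cv2
def ray(f,u,v,z,R=None,eye=None):
    R=np.array(f["attitude"]) if R is None else R; e=np.array(f["eye"]) if eye is None else eye
    d=R@np.array([(u-f["cx"])/f["fx"],(v-f["cy"])/f["fy"],1]); return e+d*(z-e[2])/d[2]
def proj(f,p,R=None,eye=None):
    R=np.array(f["attitude"]) if R is None else R; e=np.array(f["eye"]) if eye is None else eye
    c=R.T@(np.array(p)-e); return np.array([f["fx"]*c[0]/c[2]+f["cx"],f["fy"]*c[1]/c[2]+f["cy"]])
E
python3 - <<'E'
import cv2,numpy as np
t=cv2.imread("pics/top0.png");s=cv2.imread("pics/scene0.png")
a=cv2.resize(t[130:230,190:270],(400,500),interpolation=cv2.INTER_CUBIC)
b=cv2.resize(s[230:330,285:365],(400,500),interpolation=cv2.INTER_CUBIC)
cv2.imwrite("pics/crop1.png",np.hstack([a,b]))
E
```

```text
(no output)
```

View pics/crop1.png

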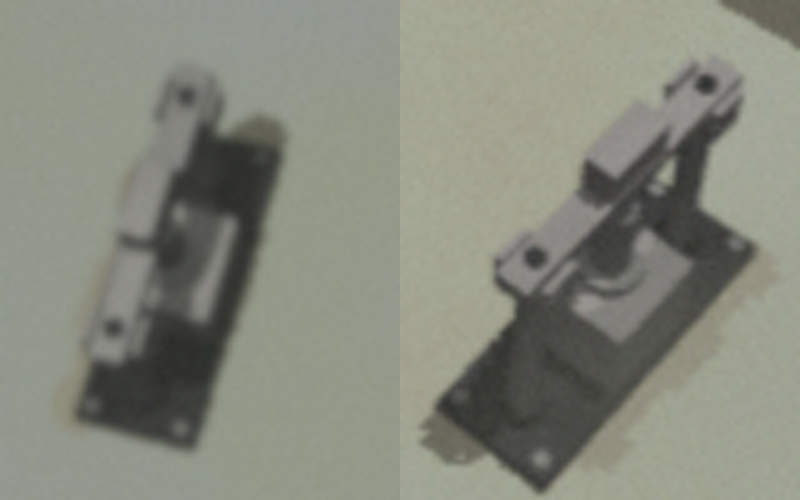

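The crop shows the grey bar with its lug over the arbor. The dots at the bar's ends are at top (227.4,149.2) and (212.6,195.6), and scene (346,246.6) and (312,281.6).

Run:
```python
from station import *
from h import *
F={n:grab_frame(n) for n in["top","scene"]}
def line(n,a,b,z,t):
    A,B=ray(F[n],*a,z),ray(F[n],*b,z);print(t,n,np.round(A,3),np.round(B,3),"mid",np.round((A+B)/2,4),"len",np.linalg.norm(A-B).round(4),"ang",np.degrees(np.arctan2(*(A-B)[1::-1])).round(1))
line("top",(227.4,149.2),(212.6,195.6),.169,"bar")
line("scene",(346,246.6),(312,281.6),.169,"bar")
line("top",(205,213),(246.4,159.6),.012,"base")
for n,c in (("top",[(329,149),(381,157),(369,233),(315,223)]),("scene",[(223,208),(260,238),(207,283),(167,248)])):
    P=np.array([ray(F[n],*p,.03) for p in c]);print("tray",n,P.round(3).tolist(),P.mean(0).round(4),np.linalg.norm(P-np.roll(P,-1,0),axis=1).round(3))
```

```text
bar top [0.618 0.213 0.169] [0.475 0.259 0.169] mid [0.5466 0.2357 0.169 ] len 0.1502 ang -17.8
bar scene [0.476 0.261 0.169] [0.619 0.216 0.169] mid [0.5475 0.2382 0.169 ] len 0.1501 ang 162.7
base top [0.459 0.304 0.012] [0.636 0.166 0.012] mid [0.5476 0.235  0.012 ] len 0.2238 ang 141.9
tray top [[0.656, -0.108, 0.03], [0.621, -0.277, 0.03], [0.37, -0.218, 0.03], [0.409, -0.049, 0.03]] [ 0.5138 -0.1631  0.03  ] [0.173 0.258 0.174 0.254]
tray scene [[0.38, -0.203, 0.03], [0.448, -0.025, 0.03], [0.666, -0.094, 0.03], [0.606, -0.281, 0.03]] [ 0.5251 -0.1509  0.03  ] [0.191 0.229 0.196 0.239]
```

>>> jog_arm([
  {"dp":[-40,-12,-30],"twist":[0,0,-1],"grip":60},
  {"dp":[-80,-25,-60],"twist":[0,0,-2],"grip":60},
  {"dp":[-120,-37,-90],"twist":[0,0,-3],"grip":60},
  {"dp":[-165,-51,-100],"twist":[0,0,-3.6],"grip":60},
  {"dp":[-210,-65,-100],"twist":[0,0,-3.6],"grip":60},
  {"dp":[-255,-79,-100],"twist":[0,0,-3.6],"grip":60},
  {"dp":[-300,-93,-100],"twist":[0,0,-3.6],"grip":60},
  {"dp":[-340,-105,-100],"twist":[0,0,-3.6],"grip":60},
  {"dp":[-380,-117,-100],"twist":[0,0,-3.6],"grip":60},
  {"dp":[-410,-126,-100],"twist":[0,0,-3.6],"grip":60},
  {"dp":[-425,-131,-100],"twist":[0,0,-3.6],"grip":60},
  {"dp":[-425,-131,-100],"twist":[0,0,-3.6],"grip":60},
])

```text
time: 1.4
ee_pos: [0.5487, 0.2353, 0.3212]
eef_rot: [[-0.952, 0.306, -0.0], [0.306, 0.952, -0.002], [-0.0, -0.002, -1.0]]
ft_force: [0.0, 0.4, 0.7]
finger_gap: 0.0597
grip_force: 0.0
```

>>> jog_arm([
  {"dp":[0,0,0],"twist":[0,0,0],"grip":60},
  {"dp":[0,0,0],"twist":[0,0,0],"grip":60},
])

```text
time: 1.6
ee_pos: [0.5458, 0.2403, 0.3221]
eef_rot: [[-0.955, 0.297, -0.001], [0.297, 0.955, 0.002], [0.002, 0.001, -1.0]]
ft_force: [-0.6, 0.3, 0.3]
finger_gap: 0.0598
grip_force: 0.0
```

Run:
```python
from station import *
import station
from h import *
print([(k,v) for k,v in vars(station).items() if "tip" in k.lower()])
s=get_state();f=grab_frame("wrist");cv2.imwrite("pics/w1.png",f["img"])
M=np.array(f["mount"]);R=s["eef_rot"]@M[:3,:3];e=s["ee_pos"]+s["eef_rot"]@M[:3,3]
print(s["time"],np.round(s["ee_pos"],4),np.round(s["eef_rot"],3).tolist(),np.round(s["qpos"],2),f["fx"],M.round(3).tolist())
np.savez("w1.npz",R=R,e=e,fx=f["fx"],fy=f["fy"],cx=f["cx"],cy=f["cy"])
a=np.radians(-17.5);ax=np.array([np.cos(a),np.sin(a),0])
for x in(-.095,-.075,.075,.095):print(x,proj(f,np.array([.547,.237,.169])+x*ax,R,e).round(1))
```

```text
[('tcp_to_tips', 0.017)]
1.6 [0.5458 0.2403 0.3221] [[-0.955, 0.297, -0.001], [0.297, 0.955, 0.002], [0.002, 0.001, -1.0]] [-0.61  0.39  0.26  1.17 -0.1   1.59  0.9 ] 294.6872910337607 [[0.001, -0.945, -0.328, 0.085], [1.0, 0.001, 0.001, -0.0], [-0.001, -0.328, 0.945, -0.153], [0.0, 0.0, 0.0, 1.0]]
-0.095 [272.5  99.9]
-0.075 [272.5 121.4]
0.075 [272.2 256.5]
0.095 [272.2 271.6]
```

View pics/w1.png

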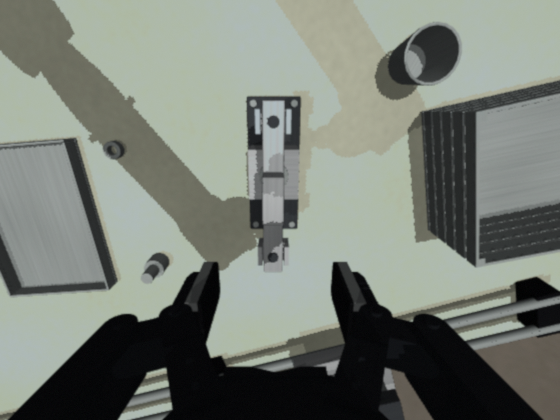

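The wrist view shows the bar's end dots at (273,121.5) and (272.5,257). That is within 1 px of my estimate, so the position (0.547, 0.237) is confirmed.

>>> jog_arm([
  {"dp":[0,0,30],"grip":60},
  {"dp":[0,-1,60],"grip":60},
  {"dp":[0,-1,90],"grip":60},
  {"dp":[0,-1,115],"grip":60},
  {"dp":[0,-1,130],"grip":60},
  {"dp":[0,-1,139],"grip":60},
  {"dp":[0,-1,139],"grip":60},
  {"dp":[0,-1,139],"grip":60},
  {"dp":[0,-1,139],"grip":60},
])

```text
$.series[0]: bad value
```

>>> jog_arm([
  {"dp":[0,0,0],"grip":35},
  {"dp":[0,0,0],"grip":28},
  {"dp":[0,0,0],"grip":15},
  {"dp":[0,0,0],"grip":15},
  {"dp":[0,0,0],"grip":15},
  {"dp":[0,0,0],"grip":15},
  {"dp":[0,0,0],"grip":15},
], squeeze=40)

```text
$.series[0]: bad value
```

Every row needs a twist.

>>> jog_arm([
  {"dp":[0,0,30],"twist":[0,0,0],"grip":60},
  {"dp":[0,-1,60],"twist":[0,0,0],"grip":60},
  {"dp":[0,-1,90],"twist":[0,0,0],"grip":60},
  {"dp":[0,-1,115],"twist":[0,0,0],"grip":60},
  {"dp":[0,-1,130],"twist":[0,0,0],"grip":60},
  {"dp":[0,-1,139],"twist":[0,0,0],"grip":60},
  {"dp":[0,-1,139],"twist":[0,0,0],"grip":60},
  {"dp":[0,-1,139],"twist":[0,0,0],"grip":60},
  {"dp":[0,-1,139],"twist":[0,0,0],"grip":60},
])

```text
time: 2.55
ee_pos: [0.5479, 0.2373, 0.1844]
eef_rot: [[-0.954, 0.301, 0.003], [0.301, 0.954, 0.001], [-0.002, 0.002, -1.0]]
ft_force: [-0.5, -0.9, -0.4]
finger_gap: 0.0598
grip_force: 0.0
```

>>> jog_arm([
  {"dp":[0,0,0],"twist":[0,0,0],"grip":35},
  {"dp":[0,0,0],"twist":[0,0,0],"grip":28},
  {"dp":[0,0,0],"twist":[0,0,0],"grip":15},
  {"dp":[0,0,0],"twist":[0,0,0],"grip":15},
  {"dp":[0,0,0],"twist":[0,0,0],"grip":15},
  {"dp":[0,0,0],"twist":[0,0,0],"grip":15},
  {"dp":[0,0,0],"twist":[0,0,0],"grip":15},
], squeeze=40)

```text
time: 3.25
ee_pos: [0.5476, 0.237, 0.1836]
eef_rot: [[-0.954, 0.301, 0.001], [0.301, 0.954, 0.001], [-0.001, 0.001, -1.0]]
ft_force: [-0.6, 0.2, 2.9]
finger_gap: 0.0203
grip_force: 39.8
```

>>> jog_arm([
  {"dp":[0,0,-8],"twist":[0,0,0],"grip":15},
  {"dp":[0,0,-20],"twist":[0,0,0],"grip":15},
  {"dp":[0,0,-40],"twist":[0,0,0],"grip":15},
  {"dp":[0,0,-60],"twist":[0,0,0],"grip":15},
  {"dp":[0,0,-80],"twist":[0,0,0],"grip":15},
  {"dp":[0,0,-100],"twist":[0,0,0],"grip":15},
  {"dp":[0,0,-100],"twist":[0,0,0],"grip":15},
])

```text
time: 3.95
ee_pos: [0.5488, 0.2371, 0.2864]
eef_rot: [[-0.954, 0.301, 0.006], [0.301, 0.954, 0.002], [-0.005, 0.004, -1.0]]
ft_force: [-0.5, -0.2, -1.3]
finger_gap: 0.0198
grip_force: 39.3
```

Run:
```python
from h import *
f=np.load("w1.npz")
for p in [(76,138),(115,289)]:print(ray(f,*p,.03,f["R"],f["e"]).round(4))
t=cv2.imread("pics/top0.png");s=cv2.imread("pics/scene0.png")
a=cv2.resize(t[135:245,300:395],(400,463),interpolation=cv2.INTER_CUBIC)
b=cv2.resize(s[200:290,160:270],(400,327),interpolation=cv2.INTER_CUBIC)
o=np.zeros((463,800,3),np.uint8);o[:,:400]=a;o[:327,400:]=b
cv2.imwrite("pics/crop2.png",o)
```

```text
[ 0.417  -0.0254  0.03  ]
[ 0.667 -0.091  0.03 ]
```

View pics/crop2.png

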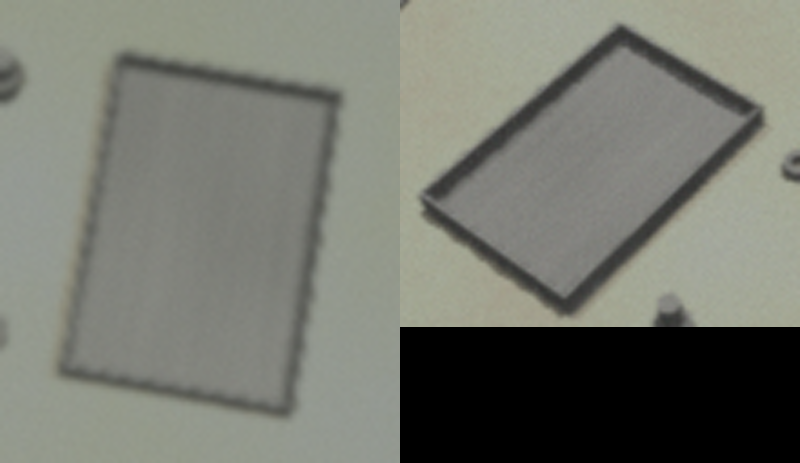

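The tray corners are at top (328,149), (381,158), (369,233) and (314,223), and scene (220.5,207.4), (259.8,229.7), (206.2,283.3) and (166.3,252.8).

Run:
```python
from station import *
from h import *
w=np.load("w1.npz")
for p in [(76,138),(115,289)]:print("bottom",ray(w,*p,0,w["R"],w["e"]).round(3))
for n,c in (("top",[(328,148.8),(380.8,158),(368.9,232.9),(314.3,223.4)]),("scene",[(220.5,207.4),(259.8,229.7),(206.2,283.3),(166.3,252.8)])):
    f=grab_frame(n);P=np.array([ray(f,*p,.03) for p in c]);print("tray",n,P.round(3).tolist(),P.mean(0).round(4),np.linalg.norm(P-np.roll(P,-1,0),axis=1).round(3))
s=get_state();print(s["time"],np.round(s["eef_rot"],3).tolist(),s["ee_pos"],np.round(s["qpos"],2))
```

```text
bottom [ 0.414 -0.045  0.   ]
bottom [ 0.681 -0.115  0.   ]
tray top [[0.656, -0.105, 0.03], [0.618, -0.276, 0.03], [0.37, -0.218, 0.03], [0.408, -0.047, 0.03]] [ 0.5129 -0.1614  0.03  ] [0.176 0.254 0.176 0.256]
tray scene [[0.381, -0.213, 0.03], [0.416, -0.041, 0.03], [0.668, -0.096, 0.03], [0.623, -0.272, 0.03]] [ 0.5221 -0.1554  0.03  ] [0.175 0.258 0.182 0.249]
4.05 [[-0.954, 0.301, -0.0], [0.301, 0.954, -0.0], [0.0, -0.0, -1.0]] [0.54711248 0.2365468  0.28269802] [-0.61  0.39  0.26  1.26 -0.1   1.5   0.9 ]
```

>>> jog_arm([
  {"dp":[-7,-30,0],"twist":[0,0,-1],"grip":15},
  {"dp":[-16,-65,0],"twist":[0,0,-2],"grip":15},
  {"dp":[-25,-105,0],"twist":[0,0,-3],"grip":15},
  {"dp":[-34,-145,0],"twist":[0,0,-4],"grip":15},
  {"dp":[-44,-185,0],"twist":[0,0,-4.5],"grip":15},
  {"dp":[-53,-225,0],"twist":[0,0,-4.5],"grip":15},
  {"dp":[-63,-265,0],"twist":[0,0,-4.5],"grip":15},
  {"dp":[-72,-305,0],"twist":[0,0,-4.5],"grip":15},
  {"dp":[-81,-340,0],"twist":[0,0,-4.5],"grip":15},
  {"dp":[-88,-370,0],"twist":[0,0,-4.5],"grip":15},
  {"dp":[-92,-386,0],"twist":[0,0,-4.5],"grip":15},
  {"dp":[-92,-386,0],"twist":[0,0,-4.5],"grip":15},
])

```text
time: 5.25
ee_pos: [0.5166, -0.1629, 0.2813]
eef_rot: [[-0.973, 0.232, -0.004], [0.232, 0.973, -0.002], [0.003, -0.002, -1.0]]
ft_force: [-1.8, 0.4, -1.3]
finger_gap: 0.0201
grip_force: 39.4
```

>>> jog_arm([
  {"dp":[0,0,10],"twist":[0,0,0],"grip":15},
  {"dp":[0,0,35],"twist":[0,0,0],"grip":15},
  {"dp":[0,0,65],"twist":[0,0,0],"grip":15},
  {"dp":[0,0,95],"twist":[0,0,0],"grip":15},
  {"dp":[0,0,125],"twist":[0,0,0],"grip":15},
  {"dp":[0,0,155],"twist":[0,0,0],"grip":15},
  {"dp":[0,0,180],"twist":[0,0,0],"grip":15},
  {"dp":[0,0,200],"twist":[0,0,0],"grip":15},
  {"dp":[0,0,215],"twist":[0,0,0],"grip":15},
  {"dp":[0,0,225],"twist":[0,0,0],"grip":15},
  {"dp":[0,0,225],"twist":[0,0,0],"grip":15},
  {"dp":[0,0,225],"twist":[0,0,0],"grip":15},
])

```text
time: 6.45
ee_pos: [0.519, -0.1581, 0.0579]
eef_rot: [[-0.975, 0.224, 0.0], [0.224, 0.975, 0.0], [-0.0, 0.0, -1.0]]
ft_force: [-0.2, -1.1, -1.6]
finger_gap: 0.0205
grip_force: 39.4
```

Run:
```python
from station import *
from h import *
s=get_state();f=grab_frame("scene");cv2.imwrite("pics/s2.png",cv2.resize(f["img"][150:360,120:400],(800,600)))
print(s["time"],s["ee_pos"],np.round(s["ft_force"],1),np.round(s["qpos"],2),np.round(s["eef_rot"],3).tolist())
```

```text
6.45 [ 0.51900385 -0.1580696   0.05794602] [-0.2 -1.1 -1.6] [-0.03  0.46  0.4   1.76 -0.21  0.96  1.8 ] [[-0.975, 0.224, 0.0], [0.224, 0.975, 0.0], [-0.0, 0.0, -1.0]]
```

View pics/s2.png

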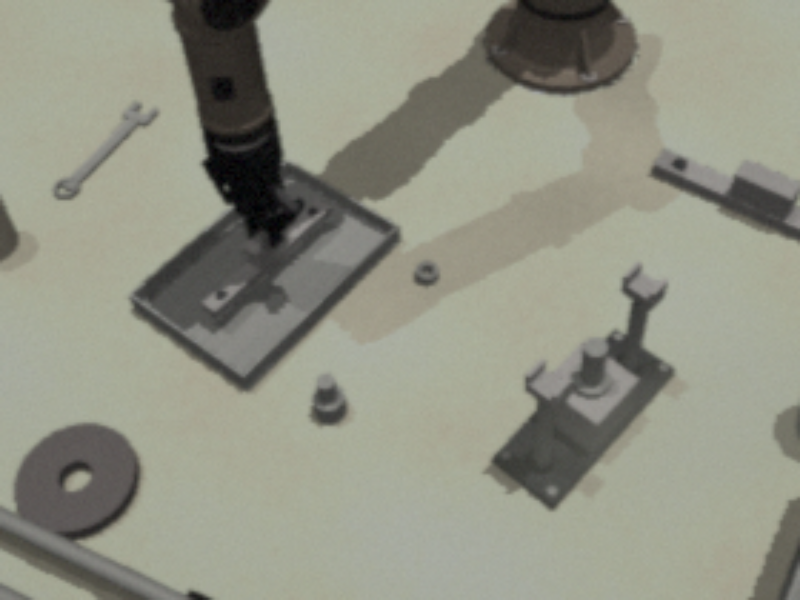

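The bar is held above the middle of the tray, and the arbor stands bare in its holder at crop (595,370). Next I lower the bar.

>>> jog_arm([
  {"dp":[0,0,8],"twist":[0,0,0],"grip":15},
  {"dp":[0,0,14],"twist":[0,0,0],"grip":15},
  {"dp":[0,0,18],"twist":[0,0,0],"grip":15},
  {"dp":[0,0,20],"twist":[0,0,0],"grip":15},
  {"dp":[0,0,22],"twist":[0,0,0],"grip":15},
  {"dp":[0,0,23],"twist":[0,0,0],"grip":15},
  {"dp":[0,0,24],"twist":[0,0,0],"grip":15},
  {"dp":[0,0,24],"twist":[0,0,0],"grip":15},
  {"dp":[0,0,24],"twist":[0,0,0],"grip":15},
  {"dp":[0,0,24],"twist":[0,0,0],"grip":15},
])

```text
time: 7.5
ee_pos: [0.5188, -0.1591, 0.034]
eef_rot: [[-0.974, 0.225, 0.0], [0.225, 0.974, -0.0], [-0.0, 0.0, -1.0]]
ft_force: [0.5, -0.5, -1.7]
finger_gap: 0.0203
grip_force: 39.4
```

>>> jog_arm([
  {"dp":[0,0,0.5],"twist":[0,0,0],"grip":15},
  {"dp":[0,0,1],"twist":[0,0,0],"grip":15},
  {"dp":[0,0,1],"twist":[0,0,0],"grip":15},
  {"dp":[0,0,1],"twist":[0,0,0],"grip":15},
])

```text
time: 7.9
ee_pos: [0.5186, -0.1591, 0.0329]
eef_rot: [[-0.974, 0.225, -0.0], [0.225, 0.974, 0.0], [0.0, 0.0, -1.0]]
ft_force: [0.2, -0.2, -0.4]
finger_gap: 0.0202
grip_force: 39.4
```

>>> jog_arm([
  {"dp":[0,0,0.3],"twist":[0,0,0],"grip":15},
  {"dp":[0,0,0.6],"twist":[0,0,0],"grip":15},
  {"dp":[0,0,0.6],"twist":[0,0,0],"grip":15},
  {"dp":[0,0,0.6],"twist":[0,0,0],"grip":15},
])

```text
time: 8.3
ee_pos: [0.5187, -0.159, 0.0326]
eef_rot: [[-0.974, 0.225, 0.0], [0.225, 0.974, 0.0], [-0.0, 0.0, -1.0]]
ft_force: [-1.2, 0.9, 1.1]
finger_gap: 0.0202
grip_force: 39.7
```

>>> jog_arm([
  {"dp":[0,0,0.5],"twist":[0,0,0],"grip":15},
  {"dp":[0,0,0.5],"twist":[0,0,0],"grip":15},
  {"dp":[0,0,0.5],"twist":[0,0,0],"grip":15},
])

```text
time: 8.6
ee_pos: [0.5187, -0.159, 0.0325]
eef_rot: [[-0.974, 0.225, 0.0], [0.225, 0.974, 0.0], [-0.0, 0.0, -1.0]]
ft_force: [-3.8, 0.7, 5.1]
finger_gap: 0.02
grip_force: 40.2
```

The bar is on the tray floor. Now I open the gripper and retreat.

>>> jog_arm([
  {"dp":[0,0,0],"twist":[0,0,0],"grip":26},
  {"dp":[0,0,0],"twist":[0,0,0],"grip":40},
  {"dp":[0,0,0],"twist":[0,0,0],"grip":60},
  {"dp":[0,0,0],"twist":[0,0,0],"grip":60},
  {"dp":[0,0,-15],"twist":[0,0,0],"grip":60},
  {"dp":[0,0,-45],"twist":[0,0,0],"grip":60},
  {"dp":[0,0,-80],"twist":[0,0,0],"grip":60},
  {"dp":[0,0,-120],"twist":[0,0,0],"grip":60},
  {"dp":[0,0,-160],"twist":[0,0,0],"grip":60},
  {"dp":[0,0,-200],"twist":[0,0,0],"grip":60},
  {"dp":[0,0,-222],"twist":[0,0,0],"grip":60},
  {"dp":[0,0,-222],"twist":[0,0,0],"grip":60},
])

```text
time: 9.8
ee_pos: [0.521, -0.1602, 0.2579]
eef_rot: [[-0.974, 0.226, 0.009], [0.226, 0.974, -0.002], [-0.009, -0.0, -1.0]]
ft_force: [-0.8, 0.7, 0.9]
finger_gap: 0.0595
grip_force: 0.0
```

Run:
```python
from station import *
from h import *
s=get_state();f=grab_frame("wrist");cv2.imwrite("pics/w2.png",f["img"])
print(s["time"],s["ee_pos"],np.round(s["qpos"],2))
R=np.array(s["eef_rot"]);p=np.array([.547,.237,s["ee_pos"][2]]);print("tool dp mm",(R.T@(p-s["ee_pos"])*1000).round(1))
```

```text
9.8 [ 0.52098002 -0.16018279  0.25792087] [-0.07  0.29  0.45  1.48 -0.13  1.39  1.72]
tool dp mm [ 64.2 392.8  -0.6]
```

View pics/w2.png

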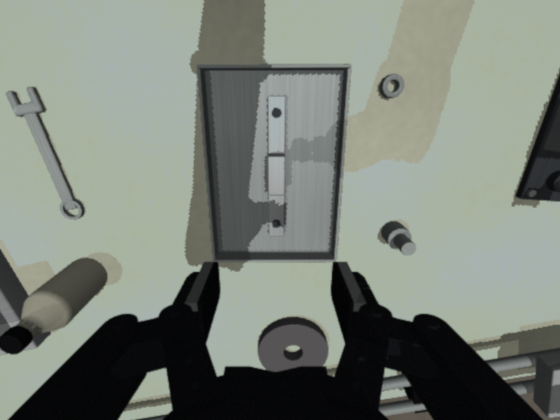

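The bar lies flat in the middle of the tray at (276,165), clear of the fingers. Now I go to the arbor.

>>> jog_arm([
  {"dp":[5,30,0],"twist":[0,0,1],"grip":60},
  {"dp":[11,70,0],"twist":[0,0,2],"grip":60},
  {"dp":[17,110,0],"twist":[0,0,3],"grip":60},
  {"dp":[23,150,0],"twist":[0,0,4],"grip":60},
  {"dp":[30,190,0],"twist":[0,0,4.5],"grip":60},
  {"dp":[36,230,0],"twist":[0,0,4.5],"grip":60},
  {"dp":[42,270,0],"twist":[0,0,4.5],"grip":60},
  {"dp":[49,310,0],"twist":[0,0,4.5],"grip":60},
  {"dp":[55,350,0],"twist":[0,0,4.5],"grip":60},
  {"dp":[60,380,0],"twist":[0,0,4.5],"grip":60},
  {"dp":[62,392,0],"twist":[0,0,4.5],"grip":60},
  {"dp":[62,392,0],"twist":[0,0,4.5],"grip":60},
])

```text
time: 11.05
ee_pos: [0.5453, 0.2384, 0.2517]
eef_rot: [[-0.955, 0.298, -0.003], [0.298, 0.955, -0.001], [0.003, -0.002, -1.0]]
ft_force: [-0.3, -0.2, 0.0]
finger_gap: 0.0602
grip_force: 0.0
```

>>> jog_arm([
  {"dp":[0,0,0],"twist":[0,0,0],"grip":60},
  {"dp":[0,0,0],"twist":[0,0,0],"grip":60},
  {"dp":[0,0,0],"twist":[0,0,0],"grip":60},
])

```text
time: 11.35
ee_pos: [0.5471, 0.2344, 0.2541]
eef_rot: [[-0.952, 0.305, 0.0], [0.305, 0.952, -0.001], [-0.001, -0.001, -1.0]]
ft_force: [0.3, -0.2, 0.1]
finger_gap: 0.0598
grip_force: 0.0
```

Run:
```python
from station import *
from h import *
s=get_state();f=grab_frame("wrist")
M=np.array(f["mount"]);R=s["eef_rot"]@M[:3,:3];e=s["ee_pos"]+s["eef_rot"]@M[:3,3]
print(s["time"],np.round(s["ee_pos"],4),np.round(s["eef_rot"],3).tolist(),f["img"].shape)
im=f["img"].copy()
for z in(.133,):
    u=proj(f,[.547,.237,z],R,e);print(u)
x0,y0=int(u[0])-50,int(u[1])-37
c=cv2.resize(im[y0:y0+75,x0:x0+100],(800,600),interpolation=cv2.INTER_CUBIC);print(x0,y0)
t=np.radians(np.arange(0,360,30))
for a in t:
    q=proj(f,[.547+.012*np.cos(a),.237+.012*np.sin(a),.133],R,e);cv2.circle(c,tuple(int(v) for v in ((q-[x0,y0])*8)),3,(0,0,255),-1)
cv2.imwrite("pics/w3.png",c)
```

```text
11.35 [0.5471 0.2344 0.2541] [[-0.952, 0.305, 0.0], [0.305, 0.952, -0.001], [-0.001, -0.001, -1.0]] (420, 560, 3)
[277.81630829 199.84024582]
227 162
```

View pics/w3.png

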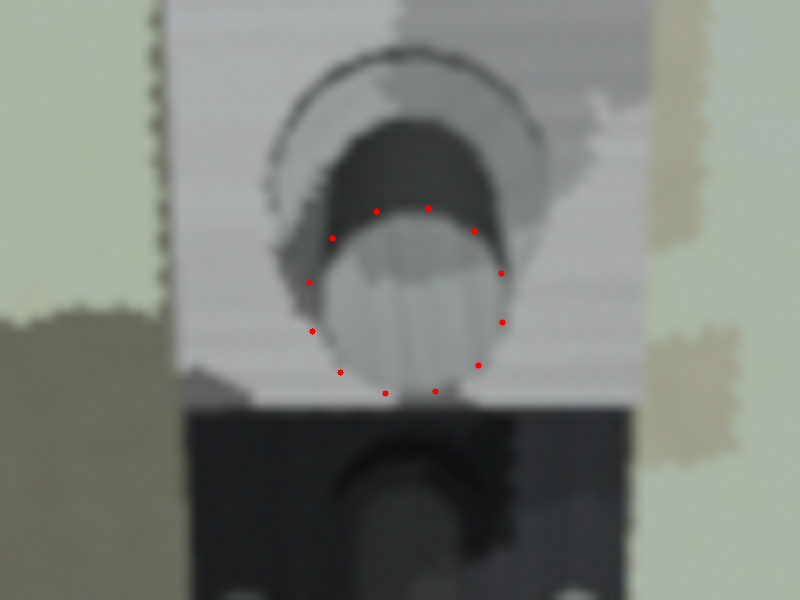

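Run:
```python
from station import *
for i in range(4):
    s=get_state();print(s["time"],s["ee_pos"].round(4),s["qd"].round(3));grab_frame("top")
```

```text
11.4 [0.5471 0.2349 0.2542] [-0.006  0.    -0.009 -0.006 -0.004  0.001 -0.003]
11.45 [0.5469 0.2353 0.2541] [-0.009  0.003 -0.009 -0.005 -0.002 -0.001 -0.002]
11.5 [0.5469 0.2358 0.2541] [-0.007  0.005 -0.006 -0.004 -0.     0.001 -0.   ]
11.55 [0.5468 0.2361 0.2541] [-0.006  0.004 -0.007 -0.002 -0.    -0.001 -0.001]
```

>>> jog_arm([
  {"dp":[0,1,15],"twist":[0,0,0],"grip":60},
  {"dp":[0,1,40],"twist":[0,0,0],"grip":60},
  {"dp":[0,1,65],"twist":[0,0,0],"grip":60},
  {"dp":[0,1,90],"twist":[0,0,0],"grip":60},
  {"dp":[0,1,110],"twist":[0,0,0],"grip":60},
  {"dp":[0,1,128],"twist":[0,0,0],"grip":60},
  {"dp":[0,1,140],"twist":[0,0,0],"grip":60},
  {"dp":[0,1,148],"twist":[0,0,0],"grip":60},
  {"dp":[0,1,148],"twist":[0,0,0],"grip":60},
  {"dp":[0,1,148],"twist":[0,0,0],"grip":60},
  {"dp":[0,1,148],"twist":[0,0,0],"grip":60},
])

```text
time: 12.7
ee_pos: [0.5478, 0.2381, 0.1069]
eef_rot: [[-0.954, 0.301, 0.002], [0.301, 0.954, 0.001], [-0.002, 0.002, -1.0]]
ft_force: [0.2, -0.1, -0.1]
finger_gap: 0.0599
grip_force: 0.0
```

>>> jog_arm([
  {"dp":[0,0,0],"twist":[0,0,0],"grip":40},
  {"dp":[0,0,0],"twist":[0,0,0],"grip":30},
  {"dp":[0,0,0],"twist":[0,0,0],"grip":26},
  {"dp":[0,0,0],"twist":[0,0,0],"grip":15},
  {"dp":[0,0,0],"twist":[0,0,0],"grip":15},
  {"dp":[0,0,0],"twist":[0,0,0],"grip":15},
  {"dp":[0,0,0],"twist":[0,0,0],"grip":15},
  {"dp":[0,0,0],"twist":[0,0,0],"grip":15},
], squeeze=90)

```text
time: 13.5
ee_pos: [0.5471, 0.2377, 0.1065]
eef_rot: [[-0.954, 0.301, 0.001], [0.301, 0.954, 0.0], [-0.0, 0.0, -1.0]]
ft_force: [-1.2, -1.1, 4.0]
finger_gap: 0.0207
grip_force: 88.1
```

>>> jog_arm([
  {"dp":[0,0,-5],"twist":[0,0,0],"grip":15},
  {"dp":[0,0,-12],"twist":[0,0,0],"grip":15},
  {"dp":[0,0,-20],"twist":[0,0,0],"grip":15},
  {"dp":[0,0,-30],"twist":[0,0,0],"grip":15},
  {"dp":[0,0,-42],"twist":[0,0,0],"grip":15},
  {"dp":[0,0,-55],"twist":[0,0,0],"grip":15},
  {"dp":[0,0,-75],"twist":[0,0,0],"grip":15},
  {"dp":[0,0,-100],"twist":[0,0,0],"grip":15},
  {"dp":[0,0,-130],"twist":[0,0,0],"grip":15},
  {"dp":[0,0,-160],"twist":[0,0,0],"grip":15},
  {"dp":[0,0,-190],"twist":[0,0,0],"grip":15},
  {"dp":[0,0,-190],"twist":[0,0,0],"grip":15},
])

```text
time: 14.7
ee_pos: [0.5497, 0.2385, 0.3022]
eef_rot: [[-0.953, 0.301, 0.011], [0.301, 0.954, 0.005], [-0.009, 0.008, -1.0]]
ft_force: [1.5, 0.4, -3.0]
finger_gap: 0.021
grip_force: 88.5
```

>>> jog_arm([
  {"dp":[-3,-25,0],"twist":[0,0,0],"grip":15},
  {"dp":[-7,-60,0],"twist":[0,0,0],"grip":15},
  {"dp":[-11,-100,0],"twist":[0,0,0],"grip":15},
  {"dp":[-16,-140,0],"twist":[0,0,0],"grip":15},
  {"dp":[-20,-180,0],"twist":[0,0,0],"grip":15},
  {"dp":[-25,-220,0],"twist":[0,0,0],"grip":15},
  {"dp":[-30,-260,0],"twist":[0,0,0],"grip":15},
  {"dp":[-34,-300,0],"twist":[0,0,0],"grip":15},
  {"dp":[-39,-340,0],"twist":[0,0,0],"grip":15},
  {"dp":[-42,-370,0],"twist":[0,0,0],"grip":15},
  {"dp":[-44,-390,0],"twist":[0,0,0],"grip":15},
  {"dp":[-44,-390,0],"twist":[0,0,0],"grip":15},
])

```text
time: 15.9
ee_pos: [0.4691, -0.1521, 0.2951]
eef_rot: [[-0.951, 0.309, -0.002], [0.309, 0.951, -0.002], [0.001, -0.003, -1.0]]
ft_force: [-1.1, -1.1, -3.5]
finger_gap: 0.0206
grip_force: 88.6
```

>>> jog_arm([
  {"dp":[0,0,0],"twist":[0,-3,0],"grip":15},
  {"dp":[0,0,0],"twist":[0,-7,0],"grip":15},
  {"dp":[0,0,0],"twist":[0,-12,0],"grip":15},
  {"dp":[0,0,0],"twist":[0,-17,0],"grip":15},
  {"dp":[0,0,0],"twist":[0,-22,0],"grip":15},
  {"dp":[0,0,0],"twist":[0,-27,0],"grip":15},
  {"dp":[0,0,0],"twist":[0,-32,0],"grip":15},
  {"dp":[0,0,0],"twist":[0,-37,0],"grip":15},
  {"dp":[0,0,0],"twist":[0,-41,0],"grip":15},
  {"dp":[0,0,0],"twist":[0,-44,0],"grip":15},
  {"dp":[0,0,0],"twist":[0,-45,0],"grip":15},
  {"dp":[0,0,0],"twist":[0,-45,0],"grip":15},
])

```text
time: 17.1
ee_pos: [0.4877, -0.1532, 0.283]
eef_rot: [[-0.686, 0.303, 0.662], [0.218, 0.953, -0.211], [-0.694, -0.0, -0.72]]
ft_force: [-0.0, -0.0, -3.3]
finger_gap: 0.0207
grip_force: 88.8
```

Run:
```python
from station import *
from h import *
s=get_state();f=grab_frame("scene")
p=s["ee_pos"];R=np.array(s["eef_rot"])
print(s["time"],p.round(4),R.round(3).tolist(),s["qpos"].round(2),s["ft_force"].round(1),s["finger_gap"])
foot=p+R[:,2]*.0865;top=p-R[:,2]*.0265;print("foot",foot.round(3),proj(f,foot).round(),proj(f,top).round())
u=proj(f,foot);x0,y0=int(u[0])-80,max(int(u[1])-60,0)
c=cv2.resize(f["img"][y0:y0+120,x0:x0+160],(800,600),interpolation=cv2.INTER_CUBIC)
for q in(foot,top):cv2.circle(c,tuple(int(v) for v in (proj(f,q)-[x0,y0])*5),4,(0,0,255),-1)
cv2.imwrite("pics/s3.png",c)
```

```text
17.1 [ 0.4877 -0.1532  0.283 ] [[-0.686, 0.303, 0.662], [0.218, 0.953, -0.211], [-0.694, -0.0, -0.72]] [ 0.41 -0.3  -0.14  2.23 -0.02  0.44  1.54] [-0.  -0.  -3.3] 0.020700043172791584
foot [ 0.545 -0.171  0.221] [196. 205.] [213. 169.]
```

View pics/s3.png

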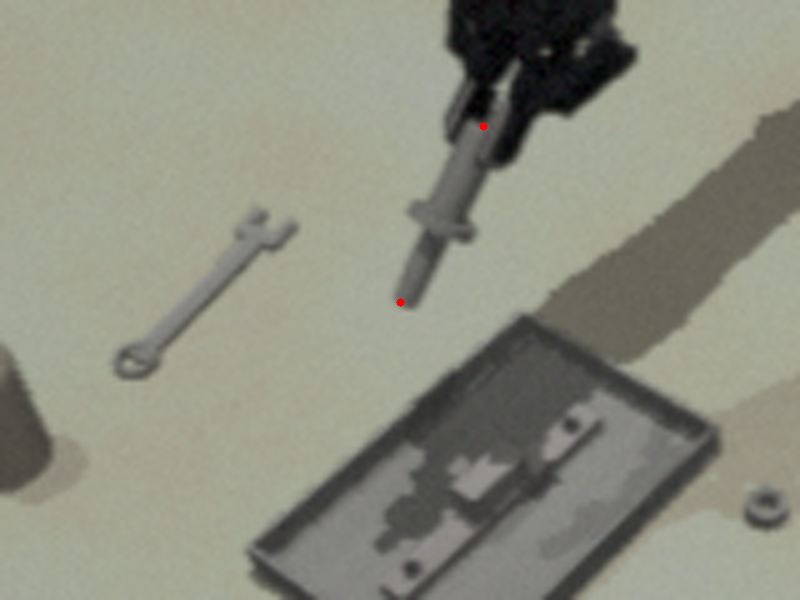

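>>> jog_arm([
  {"dp":[5,0,10],"twist":[0,0,0],"grip":15},
  {"dp":[10,0,20],"twist":[0,0,0],"grip":15},
  {"dp":[15,0,31],"twist":[0,0,0],"grip":15},
  {"dp":[20,0,42],"twist":[0,0,0],"grip":15},
  {"dp":[24,0,51],"twist":[0,0,0],"grip":15},
  {"dp":[27,0,57],"twist":[0,0,0],"grip":15},
  {"dp":[27,0,57],"twist":[0,0,0],"grip":15},
  {"dp":[27,0,57],"twist":[0,0,0],"grip":15},
  {"dp":[27,0,57],"twist":[0,0,0],"grip":15},
  {"dp":[27,0,57],"twist":[0,0,0],"grip":15},
])

```text
time: 18.15
ee_pos: [0.5111, -0.1597, 0.2291]
eef_rot: [[-0.679, 0.301, 0.669], [0.214, 0.954, -0.211], [-0.702, -0.0, -0.712]]
ft_force: [0.1, 0.2, -2.9]
finger_gap: 0.0207
grip_force: 88.9
```

Run:
```python
from station import *
from h import *
s=get_state();p=s["ee_pos"];R=np.array(s["eef_rot"])
print(s["time"],p.round(4),R[:,2].round(3),np.degrees(np.arccos(-R[2,2])),"q",s["qpos"].round(3),s["qd"].round(3),"foot",(p+R[:,2]*.0865).round(3))
```

```text
18.15 [ 0.5111 -0.1597  0.2291] [ 0.669 -0.211 -0.712] 44.56638298612133 q [ 0.446 -0.172 -0.182  2.295  0.025  0.238  1.497] [ 0.007 -0.001 -0.001  0.004 -0.001 -0.     0.   ] foot [ 0.569 -0.178  0.167]
```

>>> jog_arm([
  {"dp":[0,0,0],"twist":[0,0,0],"grip":15},
  {"dp":[0,0,0],"twist":[0,0,0],"grip":15},
  {"dp":[0,0,0],"twist":[0,0,0],"grip":15},
  {"dp":[0,0,0],"twist":[0,0,0],"grip":15},
  {"dp":[0,0,0],"twist":[0,0,0],"grip":15},
])

```text
time: 18.65
ee_pos: [0.5108, -0.1597, 0.2282]
eef_rot: [[-0.68, 0.301, 0.668], [0.215, 0.954, -0.211], [-0.701, -0.0, -0.713]]
ft_force: [-0.6, 0.8, -4.5]
finger_gap: 0.0203
grip_force: 88.9
```

Run:
```python
from station import *
from h import *
s=get_state();print(s["qd"].round(3),s["qpos"].round(3),s["ee_pos"])
cv2.imwrite("pics/s4.png",cv2.resize(grab_frame("scene")["img"][100:370,60:420],(800,600)))
```

```text
[ 0.001  0.002 -0.001 -0.001 -0.001  0.001  0.001] [ 0.446 -0.171 -0.183  2.296  0.025  0.238  1.497] [ 0.51076241 -0.15971609  0.22818554]
```

View pics/s4.png

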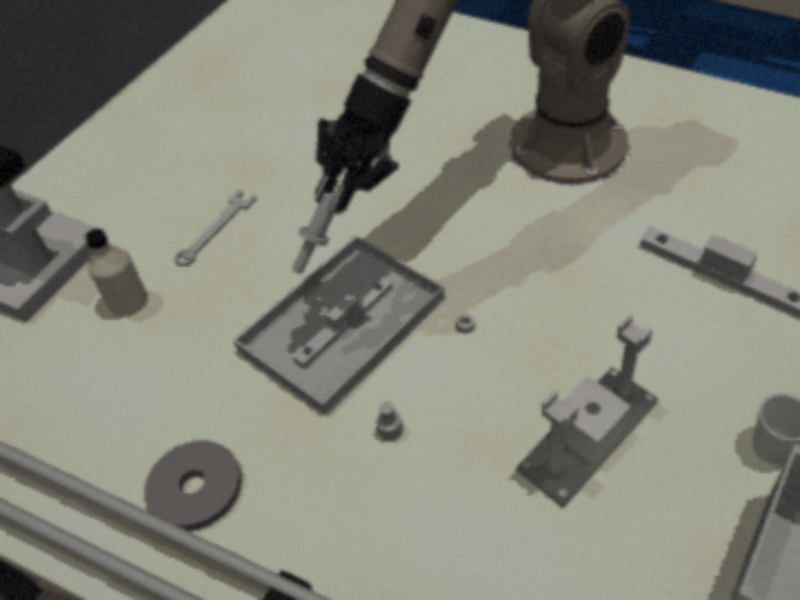

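The bar is flat in the tray, the arbor is leaning in the grip with its foot over the tray, the bore is empty and the bystanders are where they were. Handing in.

```bash
python3 -c "
from station import *
print(close_job())"
```

```text
the job is handed in; nothing more can be done
None
```

I handed the job in at about 19 s: the bridge bar lies flat in the tray, and the arbor is held at rest, leaning about 44.5° foot down, its foot over the tray about 0.165 m above the bench; in the last picture nothing else had moved.

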